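# Blank off the ports of overhauled hydraulic parts before painting

## Task

These four overhauled hydraulic parts are going to the paint booth: close the open port on top of each one with the coloured blanking plug that fits its bore, pushed fully home so that its flange lies flat on the port face. The black plug fits none of them: leave it and the zinc sleeve standing where they are.

Things in the scene. Friction and masses are not known exactly. Their poses are not given: they have to be found in the camera images.
- red_plug_centre (a point): Centre (21 mm above its lower end) of the red push-in blanking plug, for the 26 mm bore of the gear pump. All plugs stand upright on their stem and are 42 mm high: a tapered stem 16 mm long below, a round flange 4 mm thick, and on top a round upright grip 24 mm in diameter and 22 mm high; z is up along the axis. Red: stem 23.6 mm tapering to 15 mm at the lower end, flange 36 mm diameter.
- yellow_plug_centre (a point): Centre of the yellow blanking plug, for the 33 mm bore of the valve block: same form and heights as the red one, stem 30.6 mm tapering to 22 mm, flange 43 mm.
- green_plug_centre (a point): Centre of the green blanking plug, for the 40 mm bore of the pipe spool: same form and heights, stem 37.6 mm tapering to 29 mm, flange 50 mm.
- blue_plug_centre (a point): Centre of the blue blanking plug, for the 48 mm bore of the filter bowl: same form and heights, stem 45.6 mm tapering to 37 mm, flange 58 mm.
- black_plug_centre (a point): Centre of the black blanking plug, for a 20 mm bore that none of the parts has: same form and heights, flange 30 mm. A bystander.
- pump_port (a point): Centre of the open port mouth of the gear pump, a grey casting 104 x 84 mm with a steel drive shaft out of its side, reaching 75 mm from the port axis; the port is a round boss of 44 mm diameter with a 26 mm bore 21 mm deep, its face 64 mm above the bench and the highest point of the pump. z points up out of the port. Fixed during the work, like the other three parts.
- valve_port (a point): Centre of the open port mouth of the valve block, a square aluminium block 84 x 84 mm with a black solenoid coil on one side; 33 mm bore 34 mm deep in its top face, which is 50 mm above the bench; four screw heads at the corners stand 4 mm higher, 47 mm from the port's centre. z up.
- spool_port (a point): Centre of the open port mouth of the steel pipe spool, a short pipe between two round flanges of 94 mm diameter; 40 mm bore open right down to the bench, its face 60 mm above the bench. z up.
- filter_port (a point): Centre of the open port mouth of the blue ribbed filter bowl, 82 mm in diameter with an aluminium band and two brass-ended side stubs; 48 mm bore 48 mm deep, its rim 56 mm above the bench. z up.
- sleeve_centre (a point): Centre of a loose plain zinc spacer sleeve, 22 mm diameter, 30 mm high, standing upright on the bench. A bystander.
Mind the look-alikes: they are no part of the job. Several things look just like the part that bears green_plug_centre: the one meant starts farthest to the robot's left. Several things look just like the part that bears blue_plug_centre: the one meant starts farthest to the robot's right.

How it is judged (in metres and radians):
At the end, for the whole second after the job is handed in: Each coloured plug sits upright (within 0.1 rad) in the port of its own size, within 6 mm of the port's axis and with its flange on the port face (within 3.5 mm of fully home), released and at rest; the black plug and the zinc sleeve still stand within 20 mm of where they were (horizontal distance between red_plug_centre and pump_port below 0.006 m and z of red_plug_centre in the frame of pump_port between 0.001 and 0.0085 m and angle between each of red_plug_centre, yellow_plug_centre, green_plug_centre, blue_plug_centre's own z axis and vertical below 0.1 rad and horizontal distance between yellow_plug_centre and valve_port below 0.006 m and z of yellow_plug_centre in the frame of valve_port between 0.001 and 0.0085 m and horizontal distance between green_plug_centre and spool_port below 0.006 m and z of green_plug_centre in the frame of spool_port between 0.001 and 0.0085 m and horizontal distance between blue_plug_centre and filter_port below 0.006 m and z of blue_plug_centre in the frame of filter_port between 0.001 and 0.0085 m and distance of each of black_plug_centre, sleeve_centre from where it was at the start of the episode below 0.02 m and angle between each of black_plug_centre, sleeve_centre's own z axis and vertical below 0.2 rad); the robot touches nothing.
It fails at once if the black plug is moved more than 20 mm or tipped over (distance of black_plug_centre from where it was at the start of the episode above 0.02 m or angle between black_plug_centre's own z axis and vertical above 0.3 rad).
It fails at once if the zinc sleeve is moved more than 20 mm or tipped over (distance of sleeve_centre from where it was at the start of the episode above 0.02 m or angle between sleeve_centre's own z axis and vertical above 0.3 rad).
It also fails if it takes over 112 s, if anything falls off the work surface, if the arm or the gripper's body presses on something with over 40 N, if the wrist force passes 120 N, or if a joint passes its speed limit or range.

## Robot

A 6-joint arm with a two-finger parallel gripper is mounted at the origin on a cart in front of the work surface, level with it; the furniture and walls round the work are solid. World frame = base frame: x ahead of the robot, y to its left, z up, the work surface at z = 0. Lengths are in mm, angles in rad, forces in N, time in s.
With the tool pointing down it reaches from about 275 to 875 mm from the base axis. Payload 12.5 kg.
Tool frame: the origin (TCP) lies at the very end of the fingers, on their centre line; the grasp point (between the pads) lies 19 mm behind it; x points along the fingers, z is the direction in which the jaws open and shut, and the axes are right-handed (so a half turn about x gives the same grasp; the last joint's range is limited). The gripper opens to 85 mm and grips with 20 to 120 N. Pads are 22 mm wide; open, the fingers measure 114 mm over their backs; the gripper's body (76 mm by 85 mm) begins 54 mm behind the grasp point. The pads swing forward as they close: fully open they stand 13 mm farther back than shut.
Start: joints at [-1.409, 0.351, 1.652, -0, 1.139, -0.085], TCP at [134.387, -533.315, 231.29] pointing down, gripper open.
Joint ranges: [-2.75, 2.75], [-0.79, 2.1], [0.01, 2.65], [-1.57, 4.71], [0.07, 3.14], [-2.87, 2.87]. Speed limits (rad/s): [2.22, 2.22, 2.79, 3.14, 3.14, 3.14].

## Interface

Orientations are given as a unit quaternion [w, x, y, z].
In Python, from rig import status, imaging, workorder gives the robot as it stands.
- The arm moves only by the tool arm_command, never from a script. Its argument "targets" is a list that holds one entry, the list of rows, each a list of 5 numbers: the shift along the tool's x, y, z in m, then the turn about the tool's x in rad, then the gripper's target within -1 to 1 (fully open at 1, half-way at 0, shut at -1). A call has 1 to 12 rows; each row is the pose to reach, as a shift and turn from the pose commanded when the call began, along the tool's axes at that moment; what a row does not reach only later rows make up. A row lasts 1/12 s, in which the tool goes at most 41.7 mm and 7.16 degrees, less where a joint would pass 70% of its speed; a pose out of reach is approached as far as the arm can. A call with a gripper value outside its range is refused whole. The fingers move at their own pace and stop on an object; "newtons" is the grip in N (left out, the last holds). Time passes only in rows, so rows that repeat a pose let the fingers close. It gives the time, the measured TCP pose, the force and the opening at its end, in the units of the state.
- status.observe(): the state, without advancing time (a new reading comes with each control period).
- imaging.read_camera(name): name is "scene" or "top"; returns a dict with "image" (480x640x3 uint8, blue, green, red), "depth" (480x640 float32, mm along the optical axis (not along the pixel's ray), 0 where there is no reading), "camera_matrix" (3x3 intrinsics, pixels), "k1" (the pictures are not rectified: a ray, as slopes to the right and down, at radius r is drawn at 1 + k1 r^2 times it, then the intrinsics apply), "R" (3x3) and "t" (3): a world point X has camera coordinates R X + t. Camera axes: x right, y down, z forward; pixel columns grow to the right and rows downward; lengths in mm; the calibration is good to about 2 mm. A picture is of the moment at which its call begins.
- workorder.hand_in(): hands the job in, once; it reports no verdict.
The state is a dict: "clock": time; "joint_pos": joint angles; "joint_velocities": joint speeds; "tau": joint torques, N m; "ee_pos": TCP position; "tool_rot": TCP orientation; "contact_force": force on the tool from outside, world axes, zero at the start; "ft_torque": the same for the moment, N m; "opening": finger opening in mm.
Only numpy, scipy, OpenCV 4.12 (cv2) and the standard library are available. Lean on these libraries where they do the work, as an engineer would, in place of code of your own. Each camera call takes 0.05 s, during which the arm holds its last target. There are 200 camera calls.

## Working session

There is one attempt and no reset: what is moved stays moved. The work goes in short steps, Python scripts to look and compute and a tool call to move; the robot and the scene stay as the last step left them, time stands still between calls to the robot, and variables do not carry over. Pictures are saved under pics/ and viewed, about 12 in all and at most 16, crops included, and the job is handed in when it is done.

Besides the shell and the picture viewer there is one more tool, called as name(argument=value, ...), one argument or row to a line, values as JSON. arm_command: Moves the arm, as the interface text tells. Its arguments: {"type":"object","properties":{"targets":{"type":"array","items":{"type":"array","items":{"type":"array","items":{"type":"number"}}}},"newtons":{"type":"number"}},"required":["targets"]}

```bash
ls; mkdir -p pics; python3 - <<'E'
from rig import status, imaging
import cv2,numpy as np
s=status.observe();print(s)
for n in("scene","top"):
    c=imaging.read_camera(n);np.savez(n+"0.npz",**c);cv2.imwrite(f"pics/{n}0.png",c["image"])
    print(n,c["camera_matrix"].tolist(),c["k1"],(-c["R"].T@c["t"]).round(),c["R"].round(2).tolist())
E
```

```text
pics
{'clock': 0.0, 'joint_pos': array([-1.40858331e+00,  3.51205198e-01,  1.65242316e+00, -2.85160886e-05,
        1.13911288e+00, -8.45791234e-02]), 'joint_velocities': array([-0.00080472,  0.00022767,  0.00163327, -0.00050426,  0.00018597,
       -0.0011876 ]), 'tau': array([-2.60569970e-03, -5.06104732e+01, -2.91405344e+01, -1.71547531e-04,
        4.50006439e-03,  4.77870415e-06]), 'ee_pos': array([ 134.33723077, -532.99804562,  230.77577935]), 'tool_rot': array([ 0.55743797,  0.43492226,  0.55804655, -0.43438413]), 'contact_force': array([ 0.563245  ,  0.48117246, -0.03689449]), 'ft_torque': array([0.02535236, 0.02285646, 0.04025314]), 'opening': 85.66106589174878}
scene [[615.7421331731383, 0.0, 327.4574879966045], [0.0, 615.7421331731383, 238.12451028061886], [0.0, 0.0, 1.0]] -0.09752103975033688 [-570.  521. 1262.] [[-0.48, -0.88, -0.0], [-0.61, 0.34, -0.71], [0.63, -0.34, -0.7]]
top [[618.6411758139619, 0.0, 307.51829822251693], [0.0, 618.6411758139619, 241.0317591495234], [0.0, 0.0, 1.0]] 0.06952109612051724 [ 228.  -62. 1781.] [[-0.02, -1.0, 0.0], [-0.98, 0.02, -0.17], [0.17, -0.01, -0.98]]
```

View pics/top0.png

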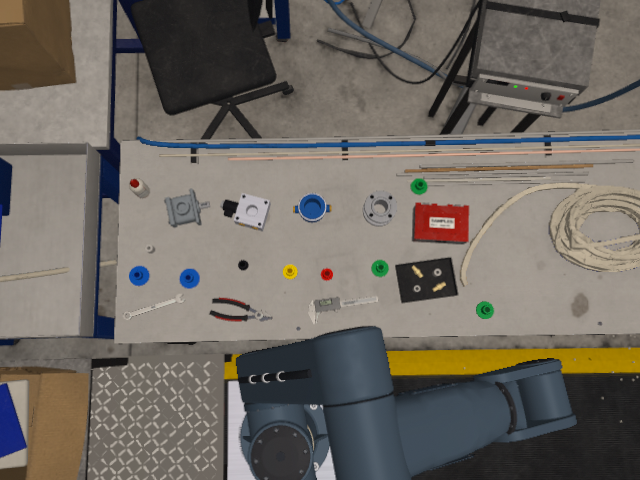

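View pics/scene0.png

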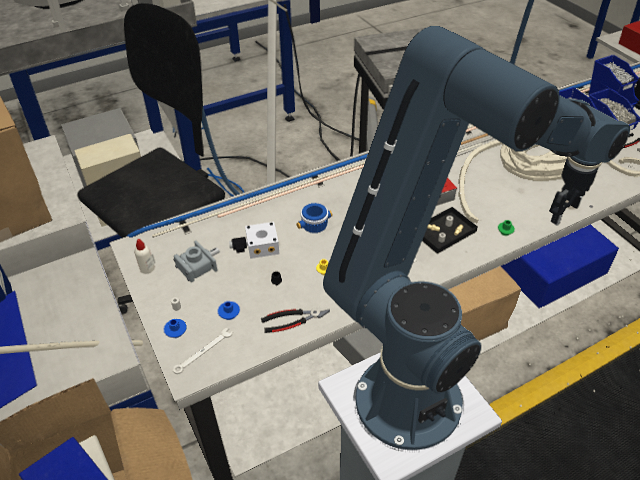

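```bash
cat > h.py <<'E'
import numpy as np,cv2
from rig import status,imaging
from scipy.spatial.transform import Rotation as Ro
from scipy.optimize import fsolve
def proj(c,X):
    p=np.atleast_2d(X)@c["R"].T+c["t"]; s=p[:,:2]/p[:,2:]; s=s*(1+float(c["k1"])*(s**2).sum(1,keepdims=True))
    K=c["camera_matrix"]; return s*[K[0,0],K[1,1]]+K[:2,2]
def ray(c,uv,z):   # world point at height z seen at pixel uv
    f=lambda xy:(proj(c,[xy[0],xy[1],z])[0]-uv)
    return fsolve(f,[450,0])
A=np.linspace(0,2*np.pi,60,endpoint=False)
def disc(x,y,z,d): return np.c_[x+d/2*np.cos(A),y+d/2*np.sin(A),0*A+z]
def silh(c,x,y,discs,z0=0,S=16):
    m=None; P=[proj(c,disc(x,y,z+z0,d)) for z,d in discs]
    o=np.floor(np.vstack(P).min(0))-2; m=np.zeros((80*S,80*S),np.uint8)
    for i in range(0,len(P),2):   # pairs of discs -> hull
        h=cv2.convexHull((((np.vstack(P[i:i+2])-o))*S).astype(np.float32)); cv2.fillPoly(m,[np.int32(h)],255)
    M=cv2.moments(m,True); return np.array([M["m10"],M["m01"]])/M["m00"]/S+o, M["m00"]/S/S
def plugd(stem,low,fl): return [(0,low),(16,stem),(16,fl),(20,fl),(20,24),(42,24)]
PL={"red":plugd(23.6,15,36),"yellow":plugd(30.6,22,43),"green":plugd(37.6,29,50),"blue":plugd(45.6,37,58),"black":plugd(17.6,9,30)}
def cmask(im,name):
    H=cv2.cvtColor(im,cv2.COLOR_BGR2HSV); h,s,v=cv2.split(H)
    r={"red":(h<8)|(h>172),"yellow":(h>20)&(h<35),"green":(h>45)&(h<90),"blue":(h>98)&(h<125)}[name]
    return (r&(s>110)&(v>40)).astype(np.uint8)
def findplug(c,name,near,z0=0,win=16):
    m=cmask(c["image"],name); n,l,st,ce=cv2.connectedComponentsWithStats(m)
    i=1+np.argmin(np.hypot(*(ce[1:]-near).T)+1e3*(st[1:,4]<15)); uv=ce[i]
    xy=ray(c,uv,z0+20)
    for _ in range(4):
        p,a=silh(c,*xy,PL[name],z0); xy=xy+ray(c,uv,z0+20)-ray(c,p,z0+20)
    return xy,uv,st[i,4],a
def go(x,y,z,s=None):  # tool-frame shift to world xyz
    s=s or status.observe(); R=Ro.from_quat(np.roll(s["tool_rot"],-1)).as_matrix()
    return R.T@(np.array([x,y,z])-s["ee_pos"]),R
E
python3 - <<'E'
from h import *
t=dict(np.load("top0.npz")); s=dict(np.load("scene0.npz"))
for n,p in(("red",(327,274)),("yellow",(290,271)),("green",(380,268)),("blue",(189,278))):
    xy,uv,a,b=findplug(t,n,p); print(n,xy.round(1),uv.round(1),a,round(b), "scene pred",proj(s,[*xy,25])[0].round())
xy,uv,a,b=findplug(s,"blue",(228,311)); print("blue scene",xy.round(1),a,b)
for n,p,z in(("pump",(184,207),64),("valve",(252,210),50),("filter",(313,206),56),("spool",(379,208),60),("black",(243,265),30),("sleeve",(150,249),30)):
    xy=ray(t,p,z);print(n,xy.round(),proj(s,[*xy,z])[0].round())
S=status.observe();print(go(500,0,200)[1].round(3))
c=cv2.resize(t["image"][170:300,120:440],None,fx=2.5,fy=2.5,interpolation=cv2.INTER_CUBIC)
d=cv2.resize(t["image"][185:230,160:400],(800,150),interpolation=cv2.INTER_CUBIC)
e=cv2.resize(s["image"][195:290,165:345],(500,264),interpolation=cv2.INTER_CUBIC)
o=np.zeros((592,800,3),np.uint8);o[:325]=c;o[325:589,:500]=e;cv2.imwrite("pics/crop1.png",o)
E
```

```text
red [ 441.7 -125.8] [326.5 274. ] 122 126 scene pred [358. 253.]
yellow [451.6 -20.5] [289.7 271.4] 177 179 scene pred [323. 264.]
green [ 456.5 -278.7] [379.6 267.9] 222 243 scene pred [400. 232.]
blue [438.5 266.4] [189.2 278. ] 306 332 scene pred [228. 306.]
blue scene [433.  267.9] 306 338.58203125
pump [636. 275.] [196. 249.]
valve [627.  84.] [261. 232.]
filter [634. -91.] [314. 209.]
spool [ 623. -279.] [371. 190.]
black [471. 112.] [276. 276.]
sleeve [523. 377.] [176. 299.]
[[-0.     0.97   0.244]
 [ 0.001  0.244 -0.97 ]
 [-1.     0.    -0.001]]
```

View pics/crop1.png

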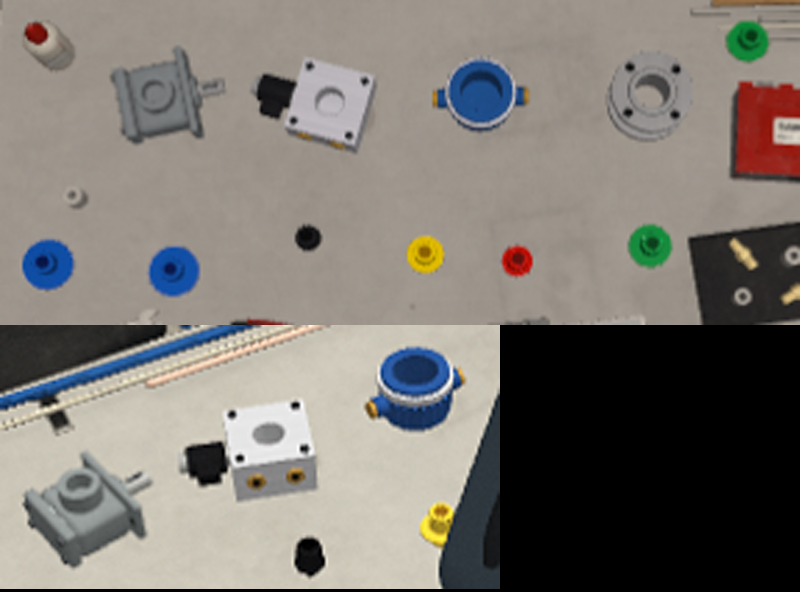

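```bash
cat >> h.py <<'E'
from scipy.ndimage import map_coordinates,gaussian_filter
from scipy.optimize import minimize
def ringfit(c,xy0,z,diams,rng=14):
    g=gaussian_filter(c["image"].astype(float),(0.6,0.6,0))
    def score(xy):
        t=0
        for d in diams:
            a=proj(c,disc(*xy,z,d-4));b=proj(c,disc(*xy,z,d+4))
            f=lambda q:np.stack([map_coordinates(g[...,k],q[:,::-1].T,order=1) for k in range(3)],1)
            t+=np.abs(f(b)-f(a)).sum(1).clip(0,120).mean()
        return t
    G=np.arange(-rng,rng+.1,1); V=np.array([[score((xy0[0]+i,xy0[1]+j)) for j in G] for i in G])
    w=np.clip(V-np.quantile(V,.985),0,None);I,J=np.meshgrid(G,G,indexing="ij")
    return np.array([xy0[0]+(w*I).sum()/w.sum(),xy0[1]+(w*J).sum()/w.sum()]),V.max()
PORT={"pump":((184,207),64,[44,26]),"valve":((252,210),50,[33]),"filter":((313,206),56,[48]),"spool":((379.5,207),60,[40,94])}
E
python3 - <<'E'
from h import *
t=dict(np.load("top0.npz")); s=dict(np.load("scene0.npz")); tiles=[]
for n,(p,z,d) in PORT.items():
    x0=ray(t,p,z); fits=[ringfit(t,x0,z,[k])[0].round(1) for k in d]; print(n,"top",fits)
    if n!="spool": print("   scene",[ringfit(s,x0,z,[k])[0].round(1) for k in d])
    P,D=None,t["depth"]; 
    for c,f in((t,fits),(s,fits)):
        q=proj(c,[*f[0],z])[0]; u,v=np.int32(q.round())
        im=cv2.resize(c["image"][v-20:v+20,u-20:u+20],(200,200),interpolation=cv2.INTER_CUBIC)
        for k in d: cv2.polylines(im,[np.int32(((proj(c,disc(*f[0],z,k))-[u-20,v-20]+.5)*5-.5).round())],True,(0,0,255) if c is t else (0,255,255),1)
        tiles.append(im)
cv2.imwrite("pics/fit.png",np.vstack([np.hstack(tiles[0::2]),np.hstack(tiles[1::2])]))
# depth camera height check
for n,c in(("top",t),("scene",s)):
    u,v=np.int32(proj(c,[560,180,0])[0]); w=c["depth"][v-4:v+5,u-4:u+5]; print(n,"bench depth",np.median(w), (c["R"]@[560,180,0]+c["t"])[2])
print(go(438,266,0)[0], go(438,266,0)[1].round(3).tolist())
E
```

```text
pump top [array([631.6, 281. ]), array([632. , 279.2])]
   scene [array([630.9, 285.6]), array([633.1, 285.1])]
valve top [array([628.6,  85.3])]
   scene [array([618.9,  87.2])]
filter top [array([620.6, -87.1])]
   scene [array([626.3, -85.9])]
spool top [array([ 629. , -283.4]), array([ 616.3, -275.8])]
top bench depth 1810.1749 1810.2234477602535
scene bench depth 1716.0239 1708.654682201013
[ 231.55097221  489.67412973 -700.40002355] [[-0.0, 0.97, 0.244], [0.001, 0.244, -0.97], [-1.0, 0.0, -0.001]]
```

View pics/fit.png

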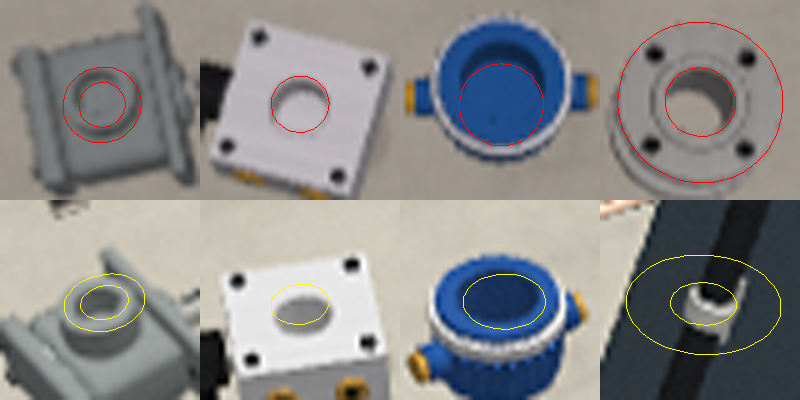

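The look-alikes in the top picture are three greens at (380,268), (419,186) and (485,310), and two blues at (189,278) and (139,275). The robot's left is image left, so I take green (380,268) and blue (189,278); the crop confirms both. Top-camera port fits are good for the pump, valve and spool. The filter fit sat on the bore floor; its mouth centre is about (631,-87). Now moving over the green plug.

arm_command(
  targets=[
    [[0.11, 0.3745, -0.168, 0.246, 0.3], [0.11, 0.3745, -0.168, 0.246, 0.3], [0.11, 0.3745, -0.168, 0.246, 0.3], [0.11, 0.3745, -0.168, 0.246, 0.3], [0.11, 0.3745, -0.168, 0.246, 0.3], [0.11, 0.3745, -0.168, 0.246, 0.3], [0.11, 0.3745, -0.168, 0.246, 0.3], [0.11, 0.3745, -0.168, 0.246, 0.3], [0.11, 0.3745, -0.168, 0.246, 0.3], [0.11, 0.3745, -0.168, 0.246, 0.3], [0.11, 0.3745, -0.168, 0.246, 0.3], [0.11, 0.3745, -0.168, 0.246, 0.3]],
  ],
  newtons=40,
)

```text
clock: 1.1
ee_pos: [457.9, -276.7, 120.1]
tool_rot: [0.5, 0.499, 0.502, -0.499]
contact_force: [1.1, 0.1, -0.1]
opening: 55.8
```

arm_command(
  targets=[
    [[0.04, 0, 0, 0, 0.3], [0.07, 0, 0, 0, 0.3], [0.097, 0, 0, 0, 0.3], [0.097, 0, 0, 0, 0.3], [0.097, 0, 0, 0, -1], [0.097, 0, 0, 0, -1], [0.097, 0, 0, 0, -1], [0.097, 0, 0, 0, -1], [0.097, 0, 0, 0, -1], [0.097, 0, 0, 0, -1]],
  ],
  newtons=30,
)

```text
clock: 1.93
ee_pos: [457.3, -279.9, 26.2]
tool_rot: [0.501, 0.5, 0.499, -0.5]
contact_force: [-2.7, -0.4, 8.9]
opening: 22.8
```

arm_command(
  targets=[
    [[-0.004, 0, 0, 0, 0], [-0.004, 0, 0, 0, 0], [-0.004, 0, 0, 1.571, 0.1], [-0.004, 0, 0, 1.571, 0.1], [-0.004, 0, 0, 1.571, 0.1], [-0.004, 0, 0, 1.571, 0.1], [-0.004, 0, 0, 1.571, 0.1], [-0.004, 0, 0, 1.571, 0.1], [-0.004, 0, 0, 1.571, 0.1], [-0.004, 0, 0, 1.571, 0.1], [-0.004, 0, 0, 1.571, 0.1], [-0.004, 0, 0, 1.571, 0.1]],
  ],
)

```text
clock: 2.93
ee_pos: [456.6, -278.9, 28.7]
tool_rot: [0.111, 0.698, 0.111, -0.698]
contact_force: [0.0, -0.5, -0.2]
opening: 46.9
```

arm_command(
  targets=[
    [[0, 0, 0, 0.4, 0.1], [0, 0, 0, 0.4, 0.1], [0, 0, 0, 0.4, 0.1], [0, 0, 0, 0.4, 0.1], [0, 0, 0, 0.4, -1], [0, 0, 0, 0.4, -1], [0, 0, 0, 0.4, -1], [0, 0, 0, 0.4, -1], [0, 0, 0, 0.4, -1], [0, 0, 0, 0.4, -1]],
  ],
)

```text
clock: 3.77
ee_pos: [456.6, -279.0, 28.5]
tool_rot: [-0.027, 0.707, -0.028, -0.706]
contact_force: [-1.0, 0.2, 5.5]
opening: 22.4
```

arm_command(
  targets=[
    [[-0.04, 0, 0, 0, -1], [-0.08, 0, 0, 0, -1], [-0.1, -0.0024, -0.04, -0.078, -1], [-0.1, -0.0045, -0.08, -0.078, -1], [-0.1, -0.007, -0.12, -0.078, -1], [-0.1, -0.009, -0.155, -0.078, -1], [-0.1, -0.0094, -0.1718, -0.078, -1], [-0.1, -0.0094, -0.1718, -0.078, -1], [-0.1, -0.0094, -0.1718, -0.078, -1], [-0.1, -0.0094, -0.1718, -0.078, -1], [-0.1, -0.0094, -0.1718, -0.078, -1]],
  ],
)

```text
clock: 4.68
ee_pos: [627.5, -283.1, 128.1]
tool_rot: [0.0, -0.707, 0.0, 0.707]
contact_force: [-0.9, -0.4, -1.3]
opening: 22.6
```

```bash
python3 - <<'E'
from h import *
s=status.observe();print(s["ee_pos"].round(1),s["opening"],go(628.5,-283,72.5)[0].round(1),go(0,0,0)[1].round(3).tolist())
t=imaging.read_camera("top");c=imaging.read_camera("scene")
a=t["image"];u,v=np.int32(proj(t,[628,-283,60])[0]);b=c["image"];p,q=np.int32(proj(c,[628,-283,60])[0])
o=np.hstack([cv2.resize(x[j-40:j+40,i-40:i+40],(400,400),interpolation=cv2.INTER_CUBIC) for x,i,j in((a,u,v),(b,p,q))])
cv2.imwrite("pics/hold.png",o);print(u,v,p,q)
E
```

```text
[ 627.5 -283.1  128.1] 22.63465006955492 [55.6 -0.1 -1. ] [[-0.001, -0.001, -1.0], [0.0, -1.0, 0.001], [-1.0, -0.0, 0.001]]
380 206 371 188
```

View pics/hold.png

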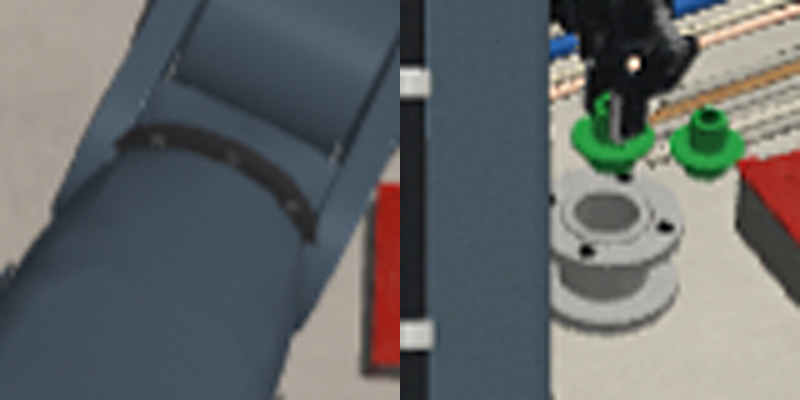

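arm_command(
  targets=[
    [[0.02, 0, -0.001, 0, -1], [0.03, 0, -0.001, 0, -1], [0.038, 0, -0.001, 0, -1], [0.045, 0, -0.001, 0, -1], [0.05, 0, -0.001, 0, -1], [0.054, 0, -0.001, 0, -1], [0.056, 0, -0.001, 0, -1], [0.056, 0, -0.001, 0, -1]],
  ],
)

```text
clock: 5.45
ee_pos: [629.6, -283.2, 72.9]
tool_rot: [-0.0, 0.707, -0.0, -0.707]
contact_force: [-0.0, 0.0, -0.7]
opening: 22.4
```

arm_command(
  targets=[
    [[0.002, 0, 0, 0, -1], [0.003, 0, 0, 0, -1], [0.003, 0, 0, 0, -1]],
  ],
)

```text
clock: 5.7
ee_pos: [629.8, -283.3, 72.1]
tool_rot: [0.0, 0.707, -0.0, -0.707]
contact_force: [-9.3, 3.8, 20.4]
opening: 22.8
```

arm_command(
  targets=[
    [[0.0, 0, 0, 0, 0.1], [0.0, 0, 0, 0, 0.1], [0.0, 0, 0, 0, 0.1], [0, 0, 0, 0, 0.1], [-0.03, 0, 0, 0, 0.3], [-0.07, 0, 0, 0, 0.3], [-0.07, -0.035, 0.025, 0, 0.3], [-0.07, -0.07, 0.06, 0, 0.3], [-0.07, -0.1, 0.1, 0, 0.3], [-0.07, -0.13, 0.14, 0, 0.3], [-0.07, -0.157, 0.187, 0, 0.3], [-0.07, -0.157, 0.187, 0, 0.3]],
  ],
)

```text
clock: 6.7
ee_pos: [440.5, -124.6, 139.1]
tool_rot: [0.0, -0.707, -0.0, 0.707]
contact_force: [1.0, 0.2, 0.1]
opening: 55.7
```

```bash
python3 - <<'E'
from h import *
print(status.observe()["ee_pos"],go(441.7,-125.8,28)[0].round(1))
t=imaging.read_camera("top");c=imaging.read_camera("scene")
u,v=np.int32(proj(t,[628,-283,60])[0]);p,q=np.int32(proj(c,[628,-283,60])[0])
o=np.hstack([cv2.resize(x[j-40:j+40,i-40:i+40],(400,400),interpolation=cv2.INTER_CUBIC) for x,i,j in((t["image"],u,v),(c["image"],p,q))])
cv2.imwrite("pics/green_in.png",o)
print(findplug(t,"green",(u,v),44))
E
```

```text
[ 440.47033259 -124.56274117  139.08175239] [111.1   1.3  -1.3]
(array([ 630.76416789, -284.23435333]), array([380.90909091, 205.13181818]), np.int32(220), 243.82421875)
```

View pics/green_in.png

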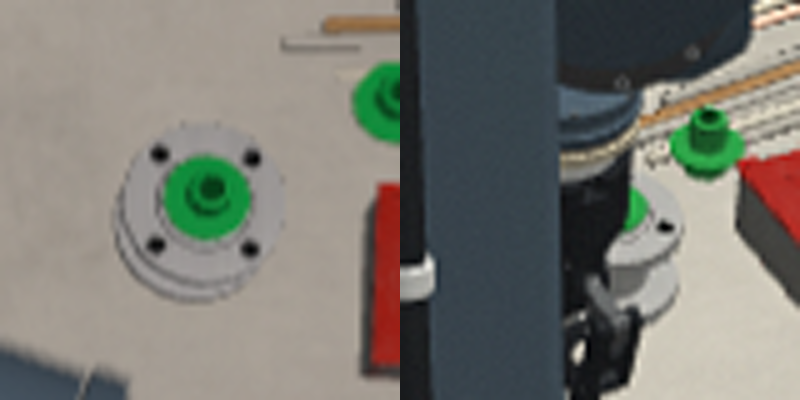

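arm_command(
  targets=[
    [[0.04, 0, 0, 0, 0.2], [0.08, 0, 0, 0, 0.1], [0.11, 0, 0, 0, 0.1], [0.11, 0, 0, 0, 0.1], [0.11, 0, 0, 0, -1], [0.11, 0, 0, 0, -1], [0.11, 0, 0, 0, -1], [0.11, 0, 0, 0, -1], [0.11, 0, 0, 0, -1], [0.11, 0, 0, 0, -1]],
  ],
)

```text
clock: 7.63
ee_pos: [443.5, -126.3, 30.5]
tool_rot: [0.0, 0.708, -0.0, -0.706]
contact_force: [-0.3, 0.6, 8.5]
opening: 22.6
```

arm_command(
  targets=[
    [[-0.04, 0, 0, 0, -1], [-0.08, -0.01, -0.005, 0, -1], [-0.096, -0.045, -0.021, 0, -1], [-0.096, -0.081, -0.038, 0, -1], [-0.096, -0.117, -0.055, 0, -1], [-0.096, -0.153, -0.072, 0, -1], [-0.096, -0.189, -0.088, 0, -1], [-0.096, -0.225, -0.105, 0, -1], [-0.096, -0.261, -0.122, 0, -1], [-0.096, -0.297, -0.139, 0, -1], [-0.096, -0.333, -0.156, 0, -1], [-0.096, -0.36, -0.168, 0, -1]],
  ],
)

```text
clock: 8.63
ee_pos: [531.5, -8.7, 101.9]
tool_rot: [-0.007, 0.714, 0.048, -0.698]
contact_force: [0.1, -0.0, -0.2]
opening: 22.3
```

arm_command(
  targets=[
    [[0, -0.03, -0.014, 0, -1], [0, -0.046, -0.0215, 0, -1], [0, -0.046, -0.0215, 0, -1], [0, -0.046, -0.0215, 0, -1]],
  ],
)

```text
clock: 8.97
ee_pos: [546.6, 24.0, 102.9]
tool_rot: [-0.009, 0.716, 0.067, -0.695]
contact_force: [-0.6, -0.5, -1.2]
opening: 22.5
```

```bash
python3 - <<'E'
from h import *
s=status.observe();print(s["ee_pos"].round(1),go(631.8,280,78.5)[0].round(1))
t=imaging.read_camera("top");c=imaging.read_camera("scene")
u,v=np.int32(proj(t,[631,280,64])[0]);p,q=np.int32(proj(c,[631,280,64])[0])
o=np.hstack([cv2.resize(x[j-40:j+40,i-40:i+40],(400,400),interpolation=cv2.INTER_CUBIC) for x,i,j in((t["image"],u,v),(c["image"],p,q))])
cv2.imwrite("pics/red_hold.png",o)
E
```

```text
[546.6  24.  102.9] [  54.3 -244.1 -104.3]
```

View pics/red_hold.png

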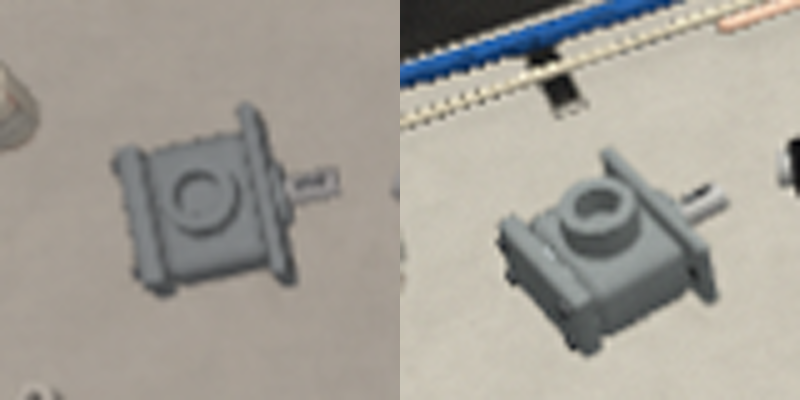

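```bash
python3 - <<'E'
from h import *
s=status.observe();print(s["joint_pos"].round(3),s["joint_velocities"].round(2),s["contact_force"],s["tau"].round(1));print(go(0,0,0)[1].round(3))
E
```

```text
[-0.096  0.503  1.787  0.149  0.841  2.867] [-0. -0.  0.  0. -0.  0.] [-0.55283571 -0.88714461  0.18921059] [  0.4 -53.4 -23.5   0.3  -0.   -0. ]
[[ 0.026  0.082 -0.996]
 [ 0.108 -0.991 -0.078]
 [-0.994 -0.106 -0.035]]
```

arm_command(
  targets=[
    [[-0.02, 0, 0, -1.4, -1], [-0.02, 0, 0, -1.4, -1], [-0.02, 0, 0, -1.4, -1], [-0.02, 0, 0, -1.4, -1], [-0.02, 0, 0, -1.4, -1], [-0.02, 0, 0, -1.4, -1], [-0.02, 0, 0, -1.4, -1], [-0.02, 0, 0, -1.4, -1], [-0.02, 0, 0, -1.4, -1], [-0.02, 0, 0, -1.4, -1], [-0.02, 0, 0, -1.4, -1], [-0.02, 0, 0, -1.4, -1]],
  ],
)

```text
clock: 10.07
ee_pos: [545.9, 21.2, 123.1]
tool_rot: [0.456, 0.553, 0.499, -0.487]
contact_force: [0.1, 0.4, -0.8]
opening: 22.3
```

```bash
python3 - <<'E'
from h import *
s=status.observe();print(s["ee_pos"],s["joint_pos"].round(3));d,R=go(631.8,280,125);print(d.round(1));print(R.round(3))
E
```

```text
[545.86324932  21.18551998 123.07758206] [-0.1    0.472  1.777  0.144  0.882  1.465]
[  28.4   63.4 -263.7]
[[ 0.027  0.996 -0.083]
 [ 0.108 -0.086 -0.99 ]
 [-0.994  0.017 -0.11 ]]
```

Joint 6 ran into its upper stop and the arm leaned about 6°. I'll swing joint 6 the other way and use the lower stop to undo the lean.

arm_command(
  targets=[
    [[-0.03, 0, 0, -1.5, -1], [-0.06, 0, 0, -1.5, -1], [-0.06, 0, 0, -1.5, -1], [-0.06, 0, 0, -1.5, -1], [-0.06, 0, 0, -1.5, -1], [-0.06, 0, 0, -1.5, -1], [-0.06, 0, 0, -1.5, -1], [-0.06, 0, 0, -1.5, -1], [-0.06, 0, 0, -1.5, -1], [-0.06, 0, 0, -1.5, -1], [-0.06, 0, 0, -1.5, -1], [-0.06, 0, 0, -1.5, -1]],
  ],
)

```text
clock: 11.07
ee_pos: [544.3, 14.8, 182.7]
tool_rot: [0.71, 0.095, 0.697, -0.017]
contact_force: [0.0, 0.7, 0.2]
opening: 22.9
```

arm_command(
  targets=[
    [[0, 0, 0, -1.5, -1], [0, 0, 0, -1.5, -1], [0, 0, 0, -1.5, -1], [0, 0, 0, -1.5, -1], [0, 0, 0, -1.5, -1], [0, 0, 0, -1.5, -1], [0, 0, 0, -1.5, -1], [0, 0, 0, -1.5, -1], [0, 0, 0, -1.5, -1], [0, 0, 0, -1.5, -1], [0, 0, 0, -1.5, -1], [0, 0, 0, -1.5, -1]],
  ],
)

```text
clock: 12.07
ee_pos: [544.3, 14.8, 182.7]
tool_rot: [0.584, -0.415, 0.522, 0.463]
contact_force: [-0.7, 0.1, -0.6]
opening: 22.8
```

arm_command(
  targets=[
    [[0, 0, 0, -1.3, -1], [0, 0, 0, -1.3, -1], [0, 0, 0, -1.3, -1], [0, 0, 0, -1.3, -1], [0, 0, 0, -1.3, -1], [0, 0, 0, -1.3, -1], [0, 0, 0, -1.3, -1], [0, 0, 0, -1.3, -1], [0, 0, 0, -1.3, -1], [0, 0, 0, -1.3, -1], [0, 0, 0, -1.3, -1]],
  ],
)

```text
clock: 12.98
ee_pos: [544.3, 14.8, 182.6]
tool_rot: [0.214, -0.684, 0.135, 0.685]
contact_force: [-0.2, -0.1, -0.5]
opening: 22.6
```

```bash
cat > st.py <<'E'
from h import *
s=status.observe();print(s["clock"],s["ee_pos"].round(1),s["joint_pos"].round(3),s["opening"].round(1));print(go(0,0,0)[1].round(3))
E
python3 st.py
```

```text
Traceback (most recent call last):
  File "st.py", line 2, in <module>
    s=status.observe();print(s["clock"],s["ee_pos"].round(1),s["joint_pos"].round(3),s["opening"].round(1));print(go(0,0,0)[1].round(3))
                                                                                     ^^^^^^^^^^^^^^^^^^
AttributeError: 'float' object has no attribute 'round'
```

```bash
sed -i 's/s\["opening"\].round(1)/round(s["opening"],1)/' st.py; python3 st.py
```

```text
12.9833 [544.3  14.8 182.6] [-0.113  0.387  1.735  0.131  1.009 -2.824] 22.6
[[ 0.026 -0.477 -0.878]
 [ 0.108 -0.872  0.477]
 [-0.994 -0.108  0.029]]
```

arm_command(
  targets=[
    [[0, 0, 0, -0.5, -1], [0, 0, 0, -0.5, -1], [0, 0, 0, -0.5, -1], [0, 0, 0, -0.5, -1]],
  ],
)

```text
clock: 13.32
ee_pos: [541.8, 61.3, 180.5]
tool_rot: [-0.066, 0.718, -0.085, -0.687]
contact_force: [0.1, -0.7, -0.5]
opening: 22.7
```

```bash
python3 st.py
```

```text
13.3167 [541.8  61.3 180.5] [ 0.043  0.385  1.741 -0.039  0.976 -2.863] 22.7
[[ 0.041 -0.213 -0.976]
 [-0.031 -0.977  0.212]
 [-0.999  0.021 -0.047]]
```

arm_command(
  targets=[
    [[0, 0, 0, 0.12, -1], [0, 0, 0, 0.24, -1], [0.003, -0.02, -0.003, 0.36, -1], [0.008, -0.045, -0.007, 0.48, -1], [0.014, -0.07, -0.011, 0.6, -1], [0.02, -0.1, -0.016, 0.72, -1], [0.026, -0.13, -0.021, 0.84, -1], [0.032, -0.16, -0.026, 0.96, -1], [0.038, -0.19, -0.032, 1.08, -1], [0.044, -0.215, -0.036, 1.2, -1], [0.047, -0.234, -0.039, 1.3, -1], [0.047, -0.234, -0.039, 1.356, -1]],
  ],
)

```text
clock: 14.32
ee_pos: [631.8, 282.3, 129.3]
tool_rot: [-0.504, 0.515, -0.499, -0.481]
contact_force: [0.5, -1.3, 0.2]
opening: 22.9
```

arm_command(
  targets=[
    [[0, 0, 0, 0, -1], [0, 0, 0, 0, -1], [0, 0, 0, 0, -1]],
  ],
)

```text
clock: 14.57
ee_pos: [631.6, 279.0, 130.8]
tool_rot: [-0.502, 0.517, -0.497, -0.483]
contact_force: [0.8, 0.5, -0.9]
opening: 22.5
```

```bash
python3 st.py; python3 - <<'E'
from h import *
print(go(632,280,105)[0].round(1),go(632,280,78.5)[0].round(1))
c=imaging.read_camera("scene")
p,q=np.int32(proj(c,[631,280,64])[0])
cv2.imwrite("pics/red_hold2.png",cv2.resize(c["image"][q-50:q+30,p-40:p+40],(400,400),interpolation=cv2.INTER_CUBIC))
E
```

```text
14.5667 [631.6 279.  130.8] [ 0.364  0.696  1.353 -0.047  1.066 -1.185] 22.5
[[ 0.04  -0.999 -0.   ]
 [-0.029 -0.001  1.   ]
 [-0.999 -0.04  -0.029]]
[25.7  0.6  1.7] [52.2  1.7  2.5]
```

View pics/red_hold2.png

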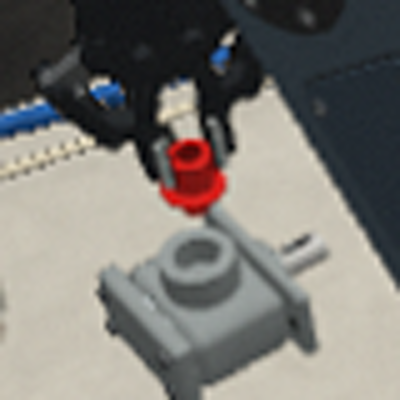

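arm_command(
  targets=[
    [[0.015, 0.001, 0.002, 0, -1], [0.025, 0.001, 0.0025, 0, -1], [0.033, 0.0015, 0.003, 0, -1], [0.039, 0.002, 0.003, 0, -1], [0.043, 0.002, 0.003, 0, -1], [0.046, 0.002, 0.003, 0, -1], [0.048, 0.002, 0.003, 0, -1], [0.048, 0.002, 0.003, 0, -1]],
  ],
)

```text
clock: 15.28
ee_pos: [632.7, 282.1, 83.4]
tool_rot: [-0.504, 0.517, -0.496, -0.482]
contact_force: [4.6, 5.5, 2.0]
opening: 23.0
```

arm_command(
  targets=[
    [[0.002, -0.001, 0.001, 0, -1], [0.004, -0.001, 0.001, 0, -1], [0.006, -0.001, 0.001, 0, -1], [0.006, -0.001, 0.001, 0, -1]],
  ],
)

```text
clock: 15.62
ee_pos: [635.1, 283.1, 78.9]
tool_rot: [-0.505, 0.518, -0.495, -0.482]
contact_force: [5.7, 3.9, 12.5]
opening: 22.8
```

arm_command(
  targets=[
    [[0, 0, 0, 0, 0.1], [0, 0, 0, 0, 0.1], [0, 0, 0, 0, 0.1], [0, 0, 0, 0, 0.1], [-0.03, 0, 0, 0, 0.3], [-0.065, 0.0, 0, 0, 0.3], [-0.065, 0.04, -0.003, 0, 0.3], [-0.065, 0.08, -0.007, 0, 0.3], [-0.065, 0.12, -0.01, 0, 0.3], [-0.065, 0.16, -0.014, 0, 0.3], [-0.065, 0.194, -0.017, 0, 0.3], [-0.065, 0.194, -0.017, 0, 0.3]],
  ],
)

```text
clock: 16.62
ee_pos: [430.1, 265.5, 133.1]
tool_rot: [-0.5, 0.517, -0.498, -0.484]
contact_force: [1.2, 0.1, 0.6]
opening: 55.5
```

```bash
python3 st.py; python3 - <<'E'
from h import *
print(go(438.5,266.4,29)[0].round(1))
t=imaging.read_camera("top");c=imaging.read_camera("scene")
u,v=np.int32(proj(t,[631,280,64])[0]);p,q=np.int32(proj(c,[631,280,64])[0])
o=np.hstack([cv2.resize(x[j-40:j+40,i-40:i+40],(400,400),interpolation=cv2.INTER_CUBIC) for x,i,j in((t["image"],u,v),(c["image"],p,q))])
cv2.imwrite("pics/red_in.png",o); print(findplug(t,"red",(u,v),48)); print(findplug(c,"red",(p,q),48))
E
```

```text
16.6167 [430.1 265.5 133.1] [ 0.484  0.397  1.864 -0.057  0.864 -1.052] 55.5
[[ 0.035 -0.999 -0.002]
 [-0.031 -0.003  1.   ]
 [-0.999 -0.035 -0.031]]
[104.2  -4.8   4.1]
(array([638.10579487, 283.78562077]), array([180.73643411, 206.        ]), np.int32(129), 132.37890625)
(array([633.62825455, 284.01961941]), array([192.68613139, 249.06569343]), np.int32(137), 154.65234375)
```

View pics/red_in.png

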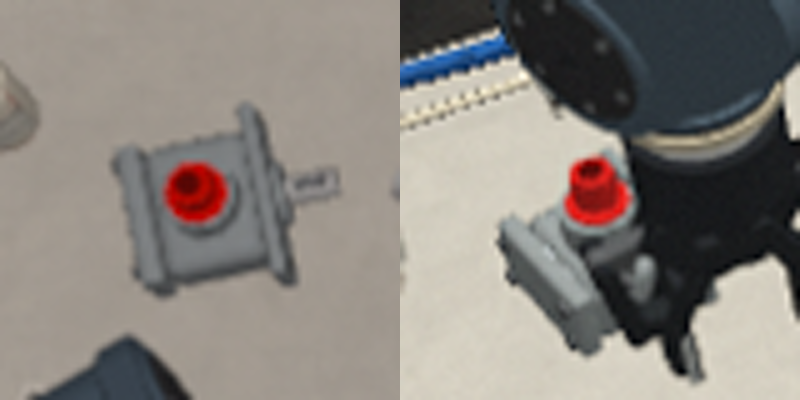

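```bash
python3 - <<'E'
from h import *
t0=dict(np.load("top0.npz"))
def hm(c):
    v,u=np.mgrid[0:480,0:640]; K=c["camera_matrix"]
    pts=cv2.undistortPoints(np.stack([u,v],-1).reshape(-1,1,2).astype(float),K,np.array([float(c["k1"]),0,0,0])).reshape(480,640,2)
    P=np.dstack([pts,np.ones((480,640))])*c["depth"][...,None]
    return (P-c["t"])@c["R"]
t=imaging.read_camera("top"); W=hm(t)
m=cmask(t["image"],"red")[195:217,170:193]
print("heights");print(W[196:217,170:193,2].round().astype(int))
print(m[1:].astype(int))
tiles=[]
g=cv2.resize(t["image"][190:225,165:200],(560,560),interpolation=cv2.INTER_CUBIC);cv2.imwrite("pics/redbig.png",g)
E
```

```text
heights
[[   0   -4   -2   -4    2   -8   -5   -2   43   41   44   39   37   42
    46   47   55   45   42   42   46   45   47]
 [   3   -6    5    7   43   36   42   42   36   40   28   44   44   50
    42   37   38   40   43   43   46   49   47]
 [  40    4   43   47   47   43   44   38   39   44   40   40   34   43
    39   37   45   44   42   39   50   48   44]
 [  50   38   51   42   37   42   47   37   40   57   63   71   58   73
    67   36   45   41   45   52   41   38   47]
 [  37   34   38   37   43 1781   45   66   60   85   90   84   65   71
    69   67   64   44   41   40   38   37   42]
 [  47   33   36   38   44   29   63   92   80   90   93   85   98   86
    64   69   59   64   42   44   40   50   46]
 [  50   38   40   40   43   54   93   91   89   94   84   90   93   88
    69   73   66   61   62   39   38   38   42]
 [  47   43   38   38   41   64   88   97   95   89   90   87   85   81
    79   66   66   65   64   37   43   37   47]
 [  50   48   39   47   64   69   87   84   87   83   95   92   91   83
    87   72   69   66   68   51   46   41   41]
 [  49   41 
[... 1758 characters left out ...]
 0 0 0 0 0 0]
 [0 0 0 0 0 0 1 1 1 1 1 1 1 1 1 1 1 0 0 0 0 0 0]
 [0 0 0 0 0 1 1 1 1 1 1 1 1 1 1 1 1 0 0 0 0 0 0]
 [0 0 0 0 0 1 1 1 1 1 1 1 1 1 1 1 1 1 0 0 0 0 0]
 [0 0 0 0 0 1 1 1 1 1 1 1 1 1 1 1 1 1 0 0 0 0 0]
 [0 0 0 0 0 1 1 1 1 1 1 1 1 1 1 1 1 1 0 0 0 0 0]
 [0 0 0 0 0 1 1 1 1 1 1 1 1 1 1 1 1 0 0 0 0 0 0]
 [0 0 0 0 0 0 1 1 1 1 1 1 1 1 1 1 1 0 0 0 0 0 0]
 [0 0 0 0 0 0 1 1 1 1 1 1 1 1 1 1 0 0 0 0 0 0 0]
 [0 0 0 0 0 0 0 1 1 1 1 1 1 1 1 0 0 0 0 0 0 0 0]
 [0 0 0 0 0 0 0 0 0 1 1 1 1 0 0 0 0 0 0 0 0 0 0]
 [0 0 0 0 0 0 0 0 0 0 0 0 0 0 0 0 0 0 0 0 0 0 0]
 [0 0 0 0 0 0 0 0 0 0 0 0 0 0 0 0 0 0 0 0 0 0 0]
 [0 0 0 0 0 0 0 0 0 0 0 0 0 0 0 0 0 0 0 0 0 0 0]
 [0 0 0 0 0 0 0 0 0 0 0 0 0 0 0 0 0 0 0 0 0 0 0]]
```

View pics/redbig.png

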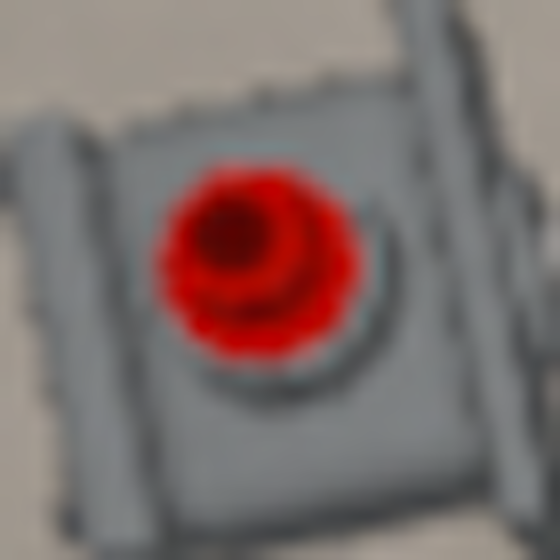

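Red: the grip top is at about 90 mm (48+42 expected) and the hole-to-flange parallax fits an upright plug, so it is home. Next is blue.

arm_command(
  targets=[
    [[0.04, -0.005, 0.004, 0, 0.2], [0.075, -0.005, 0.004, 0, 0.1], [0.1, -0.005, 0.004, 0, 0.1], [0.103, -0.005, 0.004, 0, 0.1], [0.103, -0.005, 0.004, 0, 0.1], [0.103, -0.005, 0.004, 0, -1], [0.103, -0.005, 0.004, 0, -1], [0.103, -0.005, 0.004, 0, -1], [0.103, -0.005, 0.004, 0, -1], [0.103, -0.005, 0.004, 0, -1], [0.103, -0.005, 0.004, 0, -1]],
  ],
)

```text
clock: 17.68
ee_pos: [446.5, 268.4, 32.9]
tool_rot: [-0.504, 0.518, -0.496, -0.482]
contact_force: [-0.4, -0.9, 7.6]
opening: 22.3
```

```bash
python3 st.py; python3 - <<'E'
from h import *
t=dict(np.load("top0.npz"));v=imaging.read_camera("top")
print("blue now",findplug(v,"blue",(189,278))[:3])
for rng in (6,): 
  for d in([48],[82],[48,82]): print(d,ringfit(t,(631,-87),56,d,rng))
d=t["depth"]; vv,uu=np.mgrid[190:226,290:336]
K=t["camera_matrix"]
pts=cv2.undistortPoints(np.stack([uu,vv],-1).reshape(-1,1,2).astype(float),K,np.array([float(t["k1"]),0,0,0])).reshape(-1,2)
P=(np.c_[pts,np.ones(len(pts))]*d[190:226,290:336].reshape(-1,1)-t["t"])@t["R"]
for nm,a in(("filter rim",P[(P[:,2]>45)&(P[:,2]<70)]),):
    print(nm,len(a),a[:,:2].min(0),a[:,:2].max(0),np.quantile(a[:,:2],[.02,.98],axis=0).mean(0))
b=cv2.resize(t["image"][190:226,290:336],(736,576),interpolation=cv2.INTER_CUBIC)
for x,y,col in((631,-87,(0,0,255)),(634,-87,(0,255,255))):
    for k in(48,82): cv2.polylines(b,[np.int32(((proj(t,disc(x,y,56,k))-[290,190]+.5)*16-.5).round())],True,col,1)
cv2.imwrite("pics/filt.png",b)
E
```

```text
17.6833 [446.5 268.4  32.9] [ 0.474  0.588  1.876 -0.072  0.653 -1.04 ] 22.3
[[ 0.043 -0.999 -0.   ]
 [-0.027 -0.001  1.   ]
 [-0.999 -0.043 -0.027]]
blue now (array([445.96347846, 430.87613904]), array([131.02173913, 276.65217391]), np.int32(46))
[48] (array([625.        , -87.61284746]), np.float64(39.293533613877365))
[82] (array([626.82701085, -87.16165058]), np.float64(95.86649072084563))
[48, 82] (array([625.82710943, -87.58094965]), np.float64(109.87018427394707))
filter rim 395 [ 590.74862223 -125.59768383] [671.83680501 -47.66887891] [631.94099018 -86.78456079]
```

View pics/filt.png

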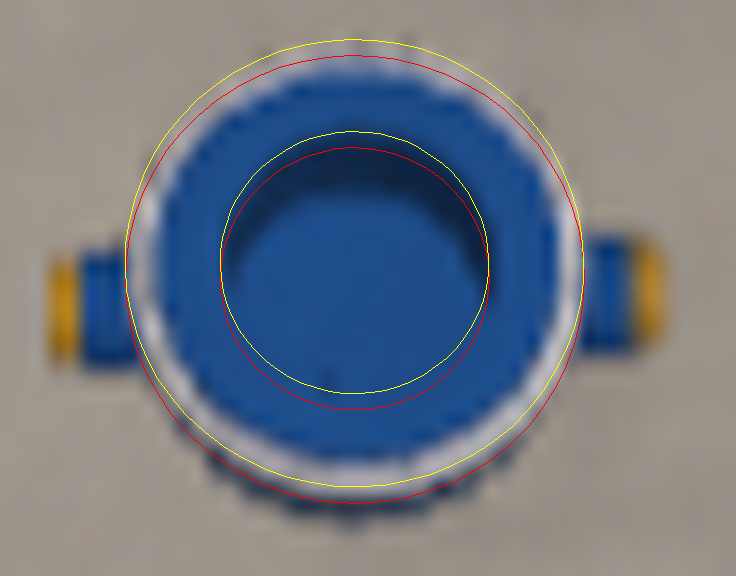

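arm_command(
  targets=[
    [[-0.001, 0, 0, 0, 0], [-0.001, 0, 0, 0, 0], [-0.001, 0, 0, 0, 0], [-0.001, 0.008, 0, 0, 0], [-0.001, 0.008, 0, 0, 0], [-0.001, 0.008, 0, 0, -1], [-0.001, 0.008, 0, 0, -1], [-0.001, 0.008, 0, 0, -1], [-0.001, 0.008, 0, 0, -1], [-0.001, 0.008, 0, 0, -1]],
  ],
)

```text
clock: 18.57
ee_pos: [437.4, 267.9, 32.1]
tool_rot: [-0.503, 0.517, -0.497, -0.483]
contact_force: [-1.2, -0.8, 4.6]
opening: 22.5
```

```bash
python3 st.py; python3 - <<'E'
from h import *
d=go(633.5,-88,125)[0].round(1);print(d)
c=imaging.read_camera("scene")
u,v=np.int32(proj(c,[440,266,30])[0]);cv2.imwrite("pics/blueg.png",cv2.resize(c["image"][v-40:v+40,u-40:u+40],(400,400),interpolation=cv2.INTER_CUBIC))
E
```

```text
18.5667 [437.4 267.9  32.1] [ 0.481  0.581  1.895 -0.073  0.645 -1.032] 22.5
[[ 0.04  -0.999  0.   ]
 [-0.029 -0.001  1.   ]
 [-0.999 -0.04  -0.029]]
[ -74.8 -199.2 -358.4]
```

View pics/blueg.png

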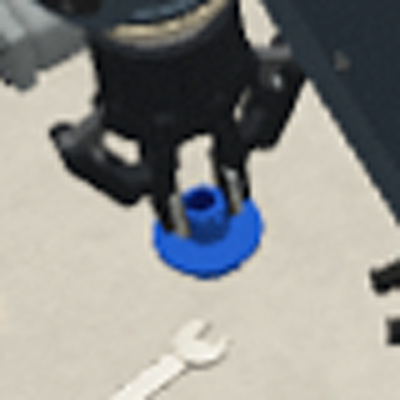

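arm_command(
  targets=[
    [[-0.04, 0, 0, 0, -1], [-0.08, 0, 0, 0, -1], [-0.09, -0.01, -0.018, 0, -1], [-0.089, -0.027, -0.048, 0, -1], [-0.087, -0.045, -0.08, 0, -1], [-0.086, -0.063, -0.113, 0, -1], [-0.084, -0.081, -0.145, 0, -1], [-0.083, -0.098, -0.177, 0, -1], [-0.081, -0.116, -0.209, 0, -1], [-0.08, -0.134, -0.241, 0, -1], [-0.079, -0.152, -0.274, 0, -1], [-0.078, -0.17, -0.306, 0, -1]],
  ],
)

```text
clock: 19.62
ee_pos: [604.7, -37.4, 125.1]
tool_rot: [-0.503, 0.517, -0.497, -0.483]
contact_force: [1.0, 0.9, -1.0]
opening: 22.4
```

arm_command(
  targets=[
    [[0.001, -0.015, -0.027, 0, -1], [0.002, -0.029, -0.0524, 0, -1], [0.002, -0.029, -0.0524, 0, -1], [0.002, -0.029, -0.0524, 0, -1], [0.002, -0.029, -0.0524, 0, -1]],
  ],
)

```text
clock: 20.03
ee_pos: [632.7, -87.6, 125.5]
tool_rot: [-0.502, 0.517, -0.497, -0.483]
contact_force: [-0.6, 0.0, -0.3]
opening: 22.6
```

```bash
python3 st.py; python3 - <<'E'
from h import *
print(go(633,-87.5,80)[0].round(1),go(633,-87.5,73)[0].round(1))
E
```

```text
20.0333 [632.7 -87.6 125.5] [-0.202  0.607  1.529 -0.024  0.962 -1.76 ] 22.6
[[ 0.039 -0.999  0.   ]
 [-0.028 -0.001  1.   ]
 [-0.999 -0.039 -0.028]]
[45.5  1.5  1.4] [52.5  1.8  1.6]
```

arm_command(
  targets=[
    [[0.015, 0.001, 0.001, 0, -1], [0.025, 0.0015, 0.001, 0, -1], [0.033, 0.002, 0.0015, 0, -1], [0.04, 0.002, 0.002, 0, -1], [0.045, 0.002, 0.002, 0, -1], [0.048, 0.002, 0.002, 0, -1], [0.048, 0.002, 0.002, 0, -1]],
  ],
)

```text
clock: 20.62
ee_pos: [632.9, -87.2, 77.4]
tool_rot: [-0.502, 0.517, -0.497, -0.483]
contact_force: [-0.3, -0.1, -0.3]
opening: 22.7
```

arm_command(
  targets=[
    [[0.002, 0, 0, 0, -1], [0.004, 0, 0, 0, -1], [0.006, 0, 0, 0, -1], [0.0065, 0, 0, 0, -1], [0.0065, 0, 0, 0, -1]],
  ],
)

```text
clock: 21.03
ee_pos: [633.7, -87.6, 72.2]
tool_rot: [-0.503, 0.517, -0.497, -0.483]
contact_force: [-2.3, 0.0, 3.6]
opening: 22.0
```

arm_command(
  targets=[
    [[0.001, 0, 0, 0, 0.1], [0.001, 0, 0, 0, 0.1], [0.001, 0, 0, 0, 0.1], [0.001, 0, 0, 0, 0.1], [-0.03, 0, 0, 0, 0.2], [-0.065, 0.0, 0, 0, 0.2], [-0.065, 0.038, 0.013, 0, 0.2], [-0.065, 0.076, 0.027, 0, 0.2], [-0.065, 0.114, 0.04, 0, 0.2], [-0.065, 0.15, 0.054, 0, 0.2], [-0.065, 0.179, 0.065, 0, 0.2], [-0.065, 0.179, 0.065, 0, 0.2]],
  ],
)

```text
clock: 22.03
ee_pos: [446.6, -19.2, 126.7]
tool_rot: [-0.501, 0.516, -0.498, -0.484]
contact_force: [1.3, -1.0, -0.6]
opening: 51.1
```

arm_command(
  targets=[
    [[0, 0, 0, 0, 0.1], [0, 0, 0, 0, 0.1], [0, 0, 0, 0, 0.1]],
  ],
)

```text
clock: 22.28
ee_pos: [453.0, -21.2, 127.7]
tool_rot: [-0.503, 0.517, -0.497, -0.482]
contact_force: [0.1, -0.2, 0.5]
opening: 47.0
```

```bash
python3 st.py; python3 - <<'E'
from h import *
print(go(451.6,-20.5,31)[0].round(1))
t=imaging.read_camera("top");c=imaging.read_camera("scene")
X=[633,-88,56]
o=np.hstack([cv2.resize(k["image"][j-30:j+30,i-30:i+30],(400,400),interpolation=cv2.INTER_CUBIC) for k in(t,c) for i,j in [np.int32(proj(k,X)[0])]])
cv2.imwrite("pics/blue_in.png",o)
def hgt(c,m):
    v,u=np.nonzero(m);p=cv2.undistortPoints(np.stack([u,v],1)[:,None].astype(float),c["camera_matrix"],np.array([float(c["k1"]),0,0,0]))[:,0]
    return (np.c_[p,np.ones(len(p))]*c["depth"][v,u][:,None]-c["t"])@c["R"]
def chk(n,X,z0):
    u,v=np.int32(proj(t,[X[0],X[1],z0+42])[0]); m=np.zeros((480,640));m[v-2:v+3,u-2:u+3]=1; print(n,"grip top",np.median(hgt(t,m)[:,2]),"exp",z0+42)
chk("blue",(633,-88),40);chk("green",(629.5,-283.3),44);chk("red",(635,283),48)
E
```

```text
22.2833 [453.  -21.2 127.7] [-0.136  0.312  2.016 -0.033  0.769 -1.684] 47.0
[[ 0.041 -0.999  0.   ]
 [-0.029 -0.001  1.   ]
 [-0.999 -0.041 -0.029]]
[96.5  5.4  3.5]
blue grip top 81.42974405546376 exp 82
green grip top 87.05768625646755 exp 86
red grip top 89.86839473015577 exp 90
```

View pics/blue_in.png

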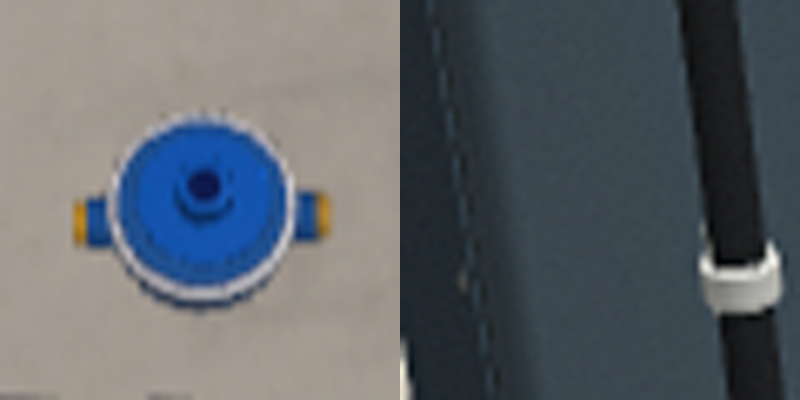

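Blue is home: centred in the bowl, grip top 81.4 mm against 82 expected. Green and red heights also agree. Next is yellow.

arm_command(
  targets=[
    [[0.04, 0.003, 0.002, 0, 0.1], [0.075, 0.005, 0.003, 0, 0.1], [0.095, 0.005, 0.0035, 0, 0.1], [0.0965, 0.005, 0.0035, 0, 0.1], [0.0965, 0.005, 0.0035, 0, 0.1], [0.0965, 0.005, 0.0035, 0, -1], [0.0965, 0.005, 0.0035, 0, -1], [0.0965, 0.005, 0.0035, 0, -1], [0.0965, 0.005, 0.0035, 0, -1], [0.0965, 0.005, 0.0035, 0, -1], [0.0965, 0.005, 0.0035, 0, -1]],
  ],
)

```text
clock: 23.3
ee_pos: [451.9, -20.2, 32.1]
tool_rot: [-0.503, 0.518, -0.496, -0.482]
contact_force: [-1.2, 1.1, 8.2]
opening: 22.3
```

```bash
python3 st.py; python3 - <<'E'
from h import *
print(go(629,85.5,125)[0].round(1))
t=dict(np.load("top0.npz"))
u,v=np.int32(proj(t,[628.6,85.3,50])[0]);b=cv2.resize(t["image"][v-18:v+18,u-18:u+18],(576,576),interpolation=cv2.INTER_CUBIC)
for x,y,col in((628.6,85.3,(0,0,255)),):
    cv2.polylines(b,[np.int32(((proj(t,disc(x,y,50,33))-[u-18,v-18]+.5)*16-.5).round())],True,col,1)
cv2.imwrite("pics/valve.png",b)
E
```

```text
23.3 [451.9 -20.2  32.1] [-0.134  0.501  2.065 -0.045  0.529 -1.667] 22.3
[[ 0.043 -0.999 -0.   ]
 [-0.029 -0.001  1.   ]
 [-0.999 -0.043 -0.029]]
[ -88.2 -181.1  103. ]
```

View pics/valve.png

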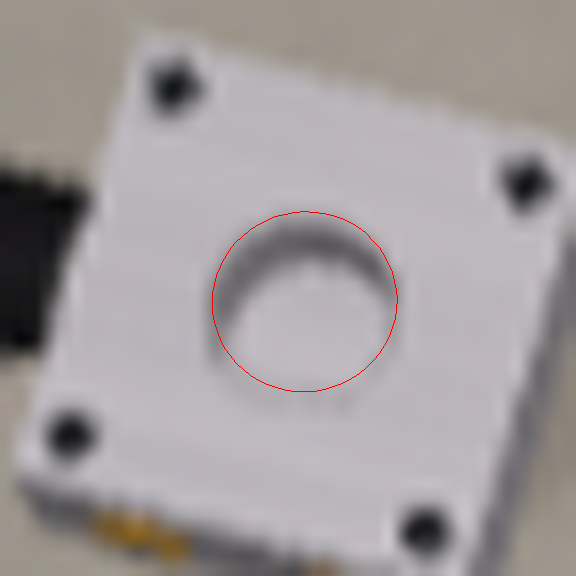

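arm_command(
  targets=[
    [[-0.04, 0, 0, 0, -1], [-0.08, 0, 0, 0, -1], [-0.09, -0.02, 0.012, 0, -1], [-0.09, -0.05, 0.029, 0, -1], [-0.09, -0.08, 0.047, 0, -1], [-0.089, -0.11, 0.064, 0, -1], [-0.089, -0.14, 0.082, 0, -1], [-0.088, -0.165, 0.096, 0, -1], [-0.088, -0.178, 0.104, 0, -1], [-0.088, -0.178, 0.104, 0, -1], [-0.088, -0.178, 0.104, 0, -1], [-0.088, -0.178, 0.104, 0, -1]],
  ],
)

```text
clock: 24.3
ee_pos: [624.3, 86.2, 123.0]
tool_rot: [-0.502, 0.517, -0.497, -0.483]
contact_force: [-0.7, -0.7, -1.0]
opening: 22.2
```

```bash
python3 st.py; python3 - <<'E'
from h import *
print(go(625.8,86.5,72)[0].round(1))
E
```

```text
24.3 [624.3  86.2 123. ] [ 0.077  0.599  1.55  -0.039  0.955 -1.473] 22.2
[[ 0.039 -0.999  0.   ]
 [-0.029 -0.001  1.   ]
 [-0.999 -0.039 -0.029]]
[51.   0.5  1.8]
```

arm_command(
  targets=[
    [[0.015, 0, 0.001, 0, -1], [0.025, 0, 0.001, 0, -1], [0.033, 0.0005, 0.0015, 0, -1], [0.04, 0.0005, 0.002, 0, -1], [0.045, 0.0005, 0.002, 0, -1], [0.048, 0.0005, 0.002, 0, -1], [0.051, 0.0005, 0.002, 0, -1], [0.051, 0.0005, 0.002, 0, -1]],
  ],
)

```text
clock: 24.97
ee_pos: [626.5, 87.1, 71.4]
tool_rot: [-0.502, 0.517, -0.497, -0.483]
contact_force: [0.3, 0.8, -0.8]
opening: 22.2
```

arm_command(
  targets=[
    [[0.002, 0, 0, 0, -1], [0.004, 0, 0, 0, -1], [0.006, 0, 0, 0, -1], [0.0065, 0, 0, 0, -1], [0.0065, 0, 0, 0, -1]],
  ],
)

```text
clock: 25.38
ee_pos: [627.2, 87.1, 66.2]
tool_rot: [-0.503, 0.517, -0.497, -0.483]
contact_force: [-3.1, 1.1, 7.0]
opening: 22.3
```

Contact came at the expected height (66.2 against 66.1). Releasing and moving clear.

arm_command(
  targets=[
    [[0.001, 0, 0, 0, 0.1], [0.001, 0, 0, 0, 0.1], [0.001, 0, 0, 0, 0.1], [0.001, 0, 0, 0, 0.1], [-0.03, 0, 0, 0, 0.1], [-0.07, 0.0, 0, 0, 0.1], [-0.11, 0, 0, 0, 0.1], [-0.14, 0.035, -0.02, 0, 0.1], [-0.16, 0.075, -0.04, 0, 0.1], [-0.16, 0.115, -0.06, 0, 0.1], [-0.16, 0.155, -0.08, 0, 0.1], [-0.16, 0.19, -0.09, 0, 0.1]],
  ],
)

```text
clock: 26.38
ee_pos: [443.4, 5.6, 220.7]
tool_rot: [-0.503, 0.518, -0.497, -0.482]
contact_force: [0.4, -0.3, 0.4]
opening: 46.9
```

arm_command(
  targets=[
    [[0, 0.04, 0, 0, 0.1], [0, 0.08, 0, 0, 0.1], [0, 0.08, 0, 0, 0.1], [0, 0.08, 0, 0, 0.1], [0, 0.08, 0, 0, 0.1]],
  ],
)

```text
clock: 26.8
ee_pos: [365.7, 6.2, 217.7]
tool_rot: [-0.503, 0.518, -0.496, -0.482]
contact_force: [1.4, -0.1, 0.2]
opening: 47.0
```

```bash
python3 st.py; python3 - <<'E'
from h import *
t=imaging.read_camera("top");t0=dict(np.load("top0.npz"))
cv2.imwrite("pics/final.png",cv2.resize(t["image"][170:300,120:440],(800,325),interpolation=cv2.INTER_CUBIC))
D=np.mean([imaging.read_camera("top")["depth"] for _ in range(10)],0)
for n,X,z0 in(("blue",(633.5,-88),40),("green",(629.5,-283.3),44),("red",(635,283),48),("yellow",(627,87),34)):
    h=[]
    for z,o in((z0+42,(0,0)),)+tuple((z0+20,(np.array(o)*((12+ {"red":18,"yellow":21.5,"green":25,"blue":29}[n])/2))) for o in((1,0),(-1,0),(0,1),(0,-1))):
        u,v=np.int32(proj(t,[X[0]+o[0],X[1]+o[1],z])[0].round()); r=2 if z==z0+42 else 1
        w=D[v-r:v+r+1,u-r:u+r+1]; p=t["R"]@[X[0]+o[0],X[1]+o[1],z]+t["t"]; h.append(z+(p[2]-np.median(w))*.985)
    print(n,"top, flange+x-x+y-y",np.round(h,1),"exp",z0+42,z0+20)
    uv=proj(t,[*X,z0+20])[0]; print("   ",findplug(t,n,uv,z0)[0].round(1))
for n,a in(("black",(227,250,259,280)),("sleeve",(240,258,141,159))):
    pass
for n,(r0,r1,c0,c1) in(("black",(252,278,230,256)),("sleeve",(238,260,138,162))):
    print(n,"mean abs change",np.abs(t["image"][r0:r1,c0:c1].astype(int)-t0["image"][r0:r1,c0:c1]).mean().round(2))
E
```

```text
26.8 [365.7   6.2 217.7] [-0.092  0.     2.121 -0.03   0.976 -1.648] 47.0
[[ 0.042 -0.999  0.   ]
 [-0.029 -0.001  1.   ]
 [-0.999 -0.042 -0.029]]
blue top, flange+x-x+y-y [81.1 59.1 60.5 58.6 60.1] exp 82 60
    [632.4 -87.9]
green top, flange+x-x+y-y [87.  64.4 65.3 64.8 64.2] exp 86 64
    [ 630.9 -284.2]
red top, flange+x-x+y-y [89.9 89.9 64.1 68.5 68.9] exp 90 68
    [638.1 283.8]
yellow top, flange+x-x+y-y [76.3 55.5 55.1 53.9 53. ] exp 76 54
    [627.1  86.8]
black mean abs change 21.54
sleeve mean abs change 0.75
```

View pics/final.png

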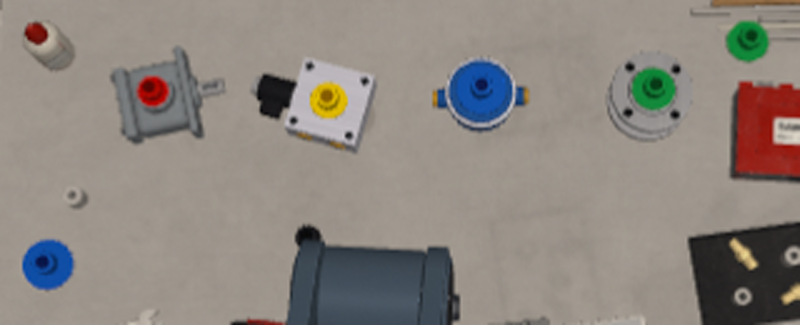

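```bash
python3 - <<'E'
from h import *
t0=dict(np.load("top0.npz"));t=dict(imaging.read_camera("top"));t["depth"]=np.mean([imaging.read_camera("top")["depth"] for _ in range(10)],0)
v,u=np.mgrid[192:222,166:200]
p=cv2.undistortPoints(np.stack([u,v],-1).reshape(-1,1,2).astype(float),t["camera_matrix"],np.array([float(t["k1"]),0,0,0]))[:,0]
def W(c): return (np.c_[p,np.ones(len(p))]*c["depth"][192:222,166:200].reshape(-1,1)-c["t"])@c["R"]
cc=np.hypot(u-182,v-207).ravel()<11
for n,c,lo,hi in(("boss0",t0,55,75),("boss+flange now",t,56,75),("grip top now",t,82,97)):
    P=W(c);a=P[(P[:,2]>lo)&(P[:,2]<hi)&cc];print(n,len(a),a[:,:2].mean(0).round(1),((np.quantile(a[:,:2],.03,axis=0)+np.quantile(a[:,:2],.97,axis=0))/2).round(1),np.median(a[:,2]).round(1))
P=W(t);P0=W(t0);hole=cc&(P0[:,2]<56)&(np.hypot(u-182,v-207).ravel()<5);print("bore px",hole.sum())
m=cmask(t["image"],"red")[192:222,166:200].ravel()>0
f=m&(P[:,2]>60)&(P[:,2]<75); A=np.c_[P[f,:2]-P[f,:2].mean(0),np.ones(f.sum())];print("flange plane slope",np.linalg.lstsq(A,P[f,2],rcond=None)[0].round(3),f.sum())
# composite silhouette: red+boss outline, apparent 
E
```

```text
boss0 131 [639.2 283.1] [639.4 283. ] 62.8
boss+flange now 115 [635.9 280.1] [639.2 283.5] 65.6
grip top now 60 [637.9 281.7] [638.8 282. ] 90.0
bore px 54
flange plane slope [ 4.7000e-02 -6.9000e-02  6.8174e+01] 58
```

The pump boss measured by depth, (639,283), agrees with the red plug's grip top, (638,282), at 90.0 mm, with its flange at 68.2 mm (68 expected). Everything is seated, so I'm handing in.

```bash
python3 -c "
from rig import workorder;print(workorder.hand_in())"
```

```text
the job is handed in; nothing more can be done
None
```

All four coloured plugs are pushed home in their own ports: green in the spool, red in the pump, blue in the filter bowl and yellow in the valve block. I handed the job in at about 28 s; no verdict was given. For green I used the leftmost of the look-alikes, and for blue the rightmost.

**Heights:** the last top-camera check put the grip tops at these heights, all within about 1 mm of fully home:

| Plug | Measured (mm) | Expected (mm) |
|---|---|---|
| Green | 87.0 | 86 |
| Red | 89.9 | 90 |
| Blue | 81.1 | 82 |
| Yellow | 76.3 | 76 |

**Bystanders:** the zinc sleeve's patch of the picture did not change. The black plug stands at the same pixel as at the start, to within a pixel, though the arm partly covered it in the last picture, so I checked it by eye only.

**What disagreed or went wrong:**
- **Pump port:** my first picture fit put it about 6 mm from where the red plug ended up. A depth measurement of the boss, (639,283) mm, then matched the plug's grip top, (638,282) mm.
- **Flange slope:** a plane fitted to red's flange gave a slope of about 0.08 rad. It used only part of the ring and noisy depth, so I relied on the heights and the view from above instead.
- **Joint 6:** it hit its stop once while carrying the red plug and left the tool leaning about 6°. I brought that down to about 3° and worked with that lean from then on.
- **Scene camera:** it read up to about 10 mm off the top camera in x, so I relied on the top camera.

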